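# Load the analyser's cassette ramp under the bench magnifier

## Robot

A 7-joint arm with a two-finger parallel gripper is mounted at the origin on the work surface. World frame = base frame: x ahead of the robot, y to its left, z up, the work surface at z = 0. Lengths are in m, angles in rad, forces in N, time in s.
With the tool pointing down it reaches from about 0.425 to 0.875 m from the base axis. Payload 8.4 kg.
Tool frame: the origin (TCP) lies on the centre line of the jaws, within the pads' length; the fingertips stand 22 mm ahead of it and the grasp point (between the pads) lies 3 mm ahead of it (manip.tip_reach is the distance from the TCP to the fingertips, in m); z points along the fingers, y is the line along which they close (so a half turn about z gives the same grasp; the last joint's range is limited). The gripper opens to 87 mm and grips with 3 to 60 N. Pads are 19 mm wide; open, the fingers measure 117 mm over their backs; the gripper's body (75 mm by 190 mm) begins 51 mm behind the grasp point.
Start: joints at [1.12, 0.333, 0.04, 1.465, -0.013, 1.343, -0.059], TCP at [0.224, -0.61, 0.245] pointing down, gripper open.
Joint ranges: [-2.58, 2.58], [-0.38, 2.09], [-1.3, 1.39], [0.25, 2.4], [-1.5, 4.64], [0.08, 2.09], [-2.65, 2.65]. Speed limits (rad/s): [2.22, 2.22, 2.79, 2.79, 3.14, 3.14, 3.14].

## Interface

Orientations are given as a unit quaternion [w, x, y, z].
In Python, from workcell import manip, eyes gives the robot as it stands. The module is installed in compiled form; this text tells all that it offers. Calls block until the motion is done:
- manip.move_pose(position, orientation): joint-space move of the TCP to a pose.
- manip.move_linear(position, orientation=None, max_speed=0.15): straight line of the TCP; orientation=None keeps the orientation; max_speed is the mean speed in m/s.
- manip.goto_joints(angles): joint-space move.
- manip.command_gripper(opening, squeeze=None): finger opening in m; squeeze is the grip in N (None keeps the last); returns when the fingers have stopped.
- manip.hold(seconds).
- manip.solve_ik(position, orientation): joint angles nearest the present ones, or None.
- manip.get_obs(): the state.
- eyes.snapshot(name): name is "scene" or "top" or "wrist"; returns (picture, depth): 400x640x3 uint8, red, green, blue; 400x640 float32, m along the optical axis (not along the pixel's ray), 0 where there is no reading.
- eyes.camera_info(name): a dict with "intrinsics" (3x3 intrinsics, pixels), "dist" ([k1, k2, p1, p2, k3] as OpenCV has them; the pictures are not rectified), "R" (3x3) and "t" (3): a world point X has camera coordinates R X + t; the wrist camera has in their place "T_tool_cam" (4x4, takes a point from camera to tool coordinates, whose origin is the TCP and whose axes are the flange's). Camera axes: x right, y down, z forward; pixel columns grow to the right and rows downward; lengths in m; the calibration is good to about 2 mm. A picture is of the moment at which its call begins: read the wrist's pose just before it. camera_info takes no time and is no camera call.
A pose or a line that the arm cannot do raises manip.PlanningError and nothing moves.
- manip.job_done(): hands the job in; it is judged then, once.
The state is a dict: "time_s": time; "qpos": joint angles; "qd": joint speeds; "joint_efforts": joint torques, N m; "position": TCP position; "orientation": TCP orientation; "force": force on the tool from outside, world axes, zero at the start; "ft_torque": the same for the moment, N m; "gripper_width": finger opening in m; "gripper_force": force on a finger pad.
Only numpy, scipy, OpenCV 4.12 (cv2) and the standard library are available. Lean on these libraries where they do the work, as an engineer would, in place of code of your own. Each camera call takes 0.05 s, during which the arm holds its last target. There are 200 camera calls.

## Task

Get the analyser ready for its next run: swing the bench magnifier out to the left, well clear of the cassette ramp; then put every grey cassette lengthwise into a lane of the ramp, one to a lane, and push it up under the clear hood until it rests against the top stop. When all are home, swing the magnifier back so that its lens is centred over the middle lane at the front edge of the hood and stays there. Also hang the empty steel carrier by its handle bar on the two prongs of the drying rack, and knock none of the other things on the bench over.

Things in the scene. Friction and masses are not known exactly. Their poses are not given: they have to be found in the camera images.
- analyser: fixed white benchtop analyser with a three-lane cassette ramp in front. Origin on the bench below the middle of the ramp's foot; x points up the ramp, away from the robot, y to the left. Cassettes may go in any lane, either end first. Friction holds them anywhere on the ramp; pushing one up takes 1 to 2 N. Behind the ramp (x 255 to 455, y +-150) the analyser's body is 115 mm tall
- ramp_foot (a point): middle of the ramp floor's lower edge: x = 0, y = 0 in the analyser's frame, 10 mm above the bench. From here the floor rises along +x at 0.14 rad (8 degrees), 206 wide. Three lanes, centred at y = -62, 0, +62, each 44 clear between flat dividers 18 wide and 6 high, open at the foot
- ramp_stop (a point): middle lane, foot of the top stop's face (a wall 50 high across all lanes), on the floor 248 mm up the slope from ramp_foot. A cassette against it has its centre 206 mm up the slope (its origin at x = 204, z = 39 in the analyser's frame) and its tail at 164 mm. Lanes end here
- hood (a point): middle of the front edge of the clear hood's underside. The hood covers the lanes from 186 mm along the slope to the stop; underside 56, top 60 mm above the ramp floor. A cassette that is home sticks out of it by 22 mm
- window (a point): point of the analyser over which the lens must be centred at the end: middle lane (y = 0), x = 180 in the analyser's frame, 40 mm above the bench, just inside the hood's front edge
- magnifier (a joint): swing of the magnifier arm about the upright axis through pivot, rad. About 0 when it points right, across the ramp; grows clockwise seen from above: from the ramp towards the robot, then on to the left. Range -0.5 to 2.4; starts at -0.2 to 0.45; above 1.15 it is well clear of the ramp. Stiff: 0.35 N m of friction (about 3 N at the knob); it stays where it is left
- pivot (a point): pivot of the magnifier arm, on the upright axis of its stand, 212 mm above the bench, left of the ramp. The stand is a post 22 mm thick on a disc foot of radius 45 and is fixed; a black hub of radius 18 tops it at 230 mm above the bench
- knob_top (a point): centre of the top of the upright black grip knob (18 mm thick, 50 mm tall) that stands on the magnifier arm 130 mm from the pivot; its top is 270 mm, its foot 220 mm above the bench. Grip it from above and carry it round the pivot
- lens (a point): centre of the magnifier lens, 205 mm from the pivot, beyond the knob on the same line, 212 mm above the bench. White ring of radius 50, from 200 to 226 mm above the bench: too low for a gripper to load the ramp while it is over it
- cassette0: a plain grey reagent cassette, a block 84 long (its x) x 36 wide (its y) x 42 tall, 80 to 150 g, with a paper label on top; both ends alike. Origin at the centre of its underside. It starts standing upright on the bench
- cassette1: a plain grey reagent cassette, a block 84 long (its x) x 36 wide (its y) x 42 tall, 80 to 150 g, with a paper label on top; both ends alike. Origin at the centre of its underside. It starts standing upright on the bench
- cassette2: a plain grey reagent cassette, a block 84 long (its x) x 36 wide (its y) x 42 tall, 80 to 150 g, with a paper label on top; both ends alike. Origin at the centre of its underside. It starts standing upright on the bench
- carrier: empty open carrier of sheet steel, 72 (x) x 120 (y) x 46 tall, 160 g, with a rigid upright handle: two uprights 56 mm either side of the middle joined by a bar along the carrier's y, 10 mm thick. Origin at the centre of its underside. It starts standing on the bench at the left
- bar (a point): middle of the carrier's handle bar, on the bar's axis, 130 mm above the carrier's underside; grip here from above
- rack: fixed drying rack of steel rods: two posts 10 thick, 217 tall, at y = +-32, each with a prong of 8 mm rod pointing to the rack's -x (to the robot). A prong slopes from its post (208 up) down to a valley 55 in front of the post (190 up), then up to its tip 78 in front (212 up; 216 over the round end). Origin on the bench between the posts
- seat (a point): where the middle of the hung handle bar comes to rest: 55 mm in front of the posts, midway between the two prongs (at y = 0; the prongs leave 56 mm clear between them for the gripper), 199 mm above the bench; the bar lies along the rack's y, across both prongs
- reagent: bystander: white bottle with blue cap, radius 36, 170 tall, origin at its foot; leave standing
- jar: bystander: small amber jar, radius 26, 75 tall; leave standing
- beaker: bystander: glass beaker, radius 34, 85 tall; leave standing
- timer: bystander: white timer, 30 x 65 x 60 tall; leave standing

How it is judged:
On the way, in this order (a step that is already met when the one before it is completed fails the run):
1. the magnifier is swung out to the left, clear of the ramp (joint above 1.15 rad) (value of joint magnifier above 1.15 rad), for 0.2 s.
2. every cassette lies in a lane of the ramp, against the top stop (x of cassette0 in the frame of analyser between 0.199 and 0.212 m and z of each of cassette0, cassette1, cassette2 in the frame of analyser below 0.046 m and angle between the x axis of each of cassette0, cassette1, cassette2 and the x axis of analyser, either way round below 0.25 rad and linear speed of each of cassette0, cassette1, cassette2 below 0.02 m/s and (y of cassette0 in the frame of analyser between -0.072 and -0.052 m or y of cassette0 in the frame of analyser between -0.01 and 0.01 m or y of cassette0 in the frame of analyser between 0.052 and 0.072 m) and x of cassette1 in the frame of analyser between 0.199 and 0.212 m and (y of cassette1 in the frame of analyser between -0.072 and -0.052 m or y of cassette1 in the frame of analyser between -0.01 and 0.01 m or y of cassette1 in the frame of analyser between 0.052 and 0.072 m) and x of cassette2 in the frame of analyser between 0.199 and 0.212 m and (y of cassette2 in the frame of analyser between -0.072 and -0.052 m or y of cassette2 in the frame of analyser between -0.01 and 0.01 m or y of cassette2 in the frame of analyser between 0.052 and 0.072 m)), for 0.3 s.
3. the magnifier is swung back, its lens over the window point within 40 mm (horizontal distance between lens and window below 0.04 m and velocity of joint magnifier between -0.05 and 0.05 rad/s), for 0.2 s.
At the end, for the whole second after the job is handed in: Every cassette lies flat and at rest in a lane, within 5 mm of the top stop; the lens is within 40 mm (horizontally) of the window point and still; the carrier hangs upright and still on both prongs by its bar, the middle of the bar within 25 mm of the seat point (all of step 2 and all of step 3 and distance between bar and seat below 0.025 m and angle between carrier's own z axis and vertical below 0.3 rad and contact force between carrier and rack above 0.3 N and linear speed of carrier below 0.05 m/s); the robot touches nothing.
It fails at once if a bystander (bottle, jar, beaker or timer) is knocked over (angle between any of reagent, jar, beaker, timer's own z axis and vertical above 0.7 rad).
Of cassette0, cassette1, cassette2 only 2 to 3 are there at a start; the rules pass over those that are not, and their reading is None.
At some moment in a run one of cassette0, cassette1, cassette2 may be knocked a few centimetres aside while the robot is not near it.
It also fails if it takes over 210 s, if anything falls off the work surface, if the arm or the gripper's body presses on something with over 40 N, if the wrist force passes 120 N, or if a joint passes its speed limit or range.

## Working session

There is one attempt and no reset: what is moved stays moved. The work goes in short steps, each a Python script; the robot and the scene stay as the last script left them, time stands still between calls to the robot, and variables do not carry over. Pictures are saved under pics/ and viewed, at most 14 in all, crops included, and the job is handed in when it is done.

```bash
mkdir -p pics; python3 - <<'E'
from workcell import manip, eyes
import cv2, numpy as np
for n in("scene","top"):
    p,d=eyes.snapshot(n); cv2.imwrite(f"pics/{n}0.png",p[:,:,::-1]); np.savez(f"{n}0.npz",p=p,d=d)
    c=eyes.camera_info(n); print(n,c["intrinsics"].tolist(),np.round(c["dist"],4),(-c["R"].T@c["t"]).round(3),c["R"].round(3).tolist())
print(eyes.camera_info("wrist")); o=manip.get_obs(); print(o); print(manip.tip_reach)
E
```

```text
scene [[431.041831762566, 0.0, 314.28724769629594], [0.0, 431.041831762566, 206.54443927430853], [0.0, 0.0, 1.0]] [-0.0162  0.      0.      0.      0.    ] [1.034 0.49  1.226] [[-0.631, 0.776, -0.007], [0.651, 0.524, -0.548], [-0.422, -0.351, -0.836]]
top [[378.3301691960571, 0.0, 316.9465135758128], [0.0, 378.3301691960571, 194.2651112775869], [0.0, 0.0, 1.0]] [-0.0455  0.      0.      0.      0.    ] [0.339 0.044 1.352] [[-0.013, -1.0, 0.004], [-0.988, 0.013, -0.153], [0.152, -0.006, -0.988]]
{'intrinsics': array([[344.5756445 ,   0.        , 321.81956286],
       [  0.        , 344.5756445 , 208.36847657],
       [  0.        ,   0.        ,   1.        ]]), 'dist': array([0.02350596, 0.        , 0.        , 0.        , 0.        ]), 'T_tool_cam': array([[ 1.15990885e-04, -9.57166075e-01, -2.89539449e-01,
         7.93871804e-02],
       [ 9.99999978e-01,  1.61607694e-04, -1.33641615e-04,
        -3.24157147e-04],
       [ 1.74709023e-04, -2.89539427e-01,  9.57166072e-01,
        -1.39694696e-01],
       [ 0.00000000e+00,  0.00000000e+00,  0.00000000e+00,
         1.00000000e+00]])}
{'time_s': 0.1, 'qpos': array([ 1.11977712,  0.33385467,  0.03988416,  1.46617055, -0.01338712,
        1.34330085, -0.05845741]), 'qd': array([-0.0003245 , -0.00069751, -0.00242575, -0.00289297, -0.00097764,
        0.00026326, -0.00128852]), 'joint_efforts': array([ 3.84728963e-03, -6.57815695e+01,  1.33990768e+00, -4.04713404e+01,
       -5.97590092e-02,  4.09111683e-02,  1.06369373e-04]), 'position': array([ 0.22382795, -0.60983356,  0.24374503]), 'orientation': array([-7.10253945e-04,  9.84565764e-01,  1.75013480e-01, -1.84341924e-04]), 'force': array([-0.18657408, -0.47979825,  0.18663756]), 'ft_torque': array([ 0.02196165, -0.00349367, -0.0036893 ]), 'gripper_force': 0.0, 'gripper_width': 0.08690632964804781}
0.022
```

View both.

View pics/top0.png

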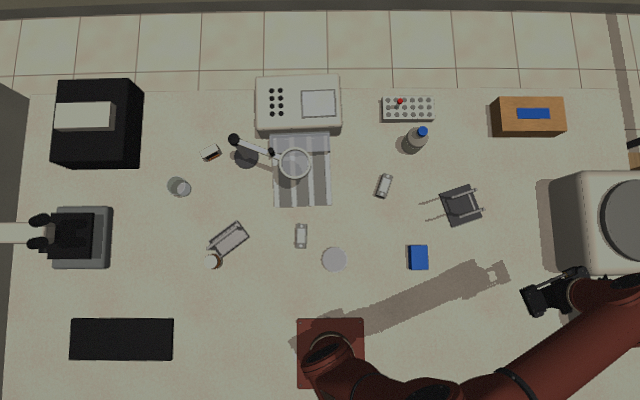

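View pics/scene0.png

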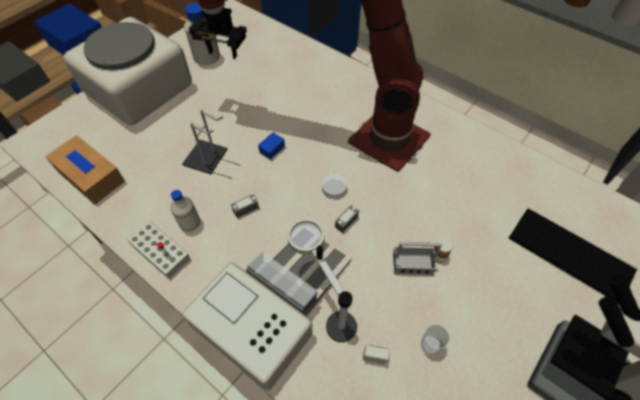

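```bash
cat > h.py <<'E'
from workcell import manip, eyes
import cv2, numpy as np
from scipy.spatial.transform import Rotation as Rot
def cam(n):
    c=eyes.camera_info(n); 
    if n=="wrist":
        o=manip.get_obs(); q=o["orientation"]; T=np.eye(4); T[:3,:3]=Rot.from_quat(np.r_[q[1:],q[0]]).as_matrix(); T[:3,3]=o["position"]
        W=T@c["T_tool_cam"]; return c["intrinsics"],c["dist"],W[:3,:3],W[:3,3]
    return c["intrinsics"],c["dist"],c["R"].T,-c["R"].T@c["t"]
def snap(n,save=None):
    C=cam(n); p,d=eyes.snapshot(n)
    if save: cv2.imwrite(f"pics/{save}.png",p[:,:,::-1])
    return p,d,C
def rays(uv,C):
    K,D,R,t=C; n=cv2.undistortPoints(np.float64(uv).reshape(-1,1,2),K,D).reshape(-1,2)
    return np.c_[n,np.ones(len(n))]@R.T,t
def plane(uv,C,z):
    r,t=rays(uv,C); return t+r*((z-t[2])/r[:,2])[:,None]
def cloud(d,C):
    v,u=np.mgrid[:400,:640]; r,t=rays(np.c_[u.ravel(),v.ravel()],C)
    P=(t+r*d.ravel()[:,None]).reshape(400,640,3); P[d<=0]=np.nan; return P
def rect(P2):
    (c,s,a)=cv2.minAreaRect(np.float32(P2*1000)); s=np.array(s)
    if s[0]<s[1]: s=s[::-1]; a+=90
    return np.array(c)/1000,s,(a+90)%180-90   # centre m, sides mm, long-axis deg
def project(X,C):
    K,D,R,t=C; return cv2.projectPoints(np.float64(X).reshape(-1,3),cv2.Rodrigues(R.T)[0],-R.T@t,K,D)[0].reshape(-1,2)
def quat(yaw):  # tool down, jaws closing along (cos,sin)(yaw)
    y=np.array([np.cos(yaw),np.sin(yaw),0]); z=np.array([0,0,-1.]); x=np.cross(y,z)
    q=Rot.from_matrix(np.c_[x,y,z]).as_quat(); return np.r_[q[3],q[:3]]
E
python3 - <<'E'
from h import *
f=np.load("top0.npz"); C=cam("top"); P=cloud(f["d"],C); Z=P[...,2]
print("bench z",np.nanmedian(Z[200:300,340:400]),np.nanstd(Z[270:300,360:400]))
def reg(name,u0,u1,v0,v1,z0,z1):
    S=P[v0:v1,u0:u1].reshape(-1,3); S=S[(S[:,2]>z0)&(S[:,2]<z1)]
    if len(S)<4: print(name,len(S)); return
    c,s,a=rect(S[:,:2]); print(name,len(S),c.round(3),s.round(0),round(a,1),"z",np.percentile(S[:,2],[5,50,95]).round(3))
reg("casA",365,405,165,205,.03,.06); reg("casB",288,315,218,255,.03,.06)
reg("carrier",200,255,215,270,.02,.06); reg("bar",200,255,210,275,.11,.15)
reg("rack hi",410,490,175,235,.15,.25); reg("lens",270,320,140,190,.18,.24); reg("hub",225,245,130,150,.2,.26); reg("knob",250,285,135,165,.24,.29)
reg("body",250,345,70,140,.1,.13); reg("bottle",400,435,120,155,.14,.2);reg("beaker",165,195,175,200,.05,.1);reg("timer",198,222,142,162,.04,.08);reg("jar",200,222,250,272,.05,.09)
reg("hood",260,340,130,160,.07,.11)
top=f["p"][60:290,150:500]; cv2.imwrite("pics/c0.png",cv2.resize(top[:,:,::-1],None,fx=2.28,fy=2.28,interpolation=cv2.INTER_CUBIC))
E
```

```text
bench z 0.0007133342339062931 0.002834853807721226
casA 255 [ 0.571 -0.2  ] [85. 37.] -20.9 z [0.037 0.042 0.047]
casB 253 [0.397 0.095] [83. 35.] -3.0 z [0.038 0.043 0.047]
carrier 277 [0.374 0.36 ] [171.  86.] -46.7 z [0.023 0.043 0.051]
bar 118 [0.39  0.345] [120.  10.] -53.1 z [0.126 0.134 0.139]
rack hi 197 [ 0.482 -0.423] [84. 73.] -72.8 z [0.151 0.202 0.216]
lens 901 [0.616 0.109] [110.  99.] 33.6 z [0.212 0.217 0.228]
hub 161 [0.688 0.284] [51. 35.] 81.3 z [0.212 0.228 0.233]
knob 39 [0.639 0.173] [15. 14.] 89.4 z [0.243 0.27  0.272]
body 5005 [0.839 0.099] [298. 240.] -88.1 z [0.104 0.115 0.12 ]
bottle 104 [ 0.726 -0.31 ] [33. 31.] 3.2 z [0.143 0.17  0.175]
beaker 182 [0.573 0.519] [68. 63.] 21.9 z [0.053 0.075 0.088]
timer 185 [0.699 0.417] [66. 33.] -64.1 z [0.047 0.059 0.063]
jar 180 [0.318 0.398] [51. 45.] 27.5 z [0.055 0.075 0.079]
hood 1257 [0.721 0.098] [271.  84.] -89.0 z [0.08  0.099 0.106]
```

View pics/c0.png

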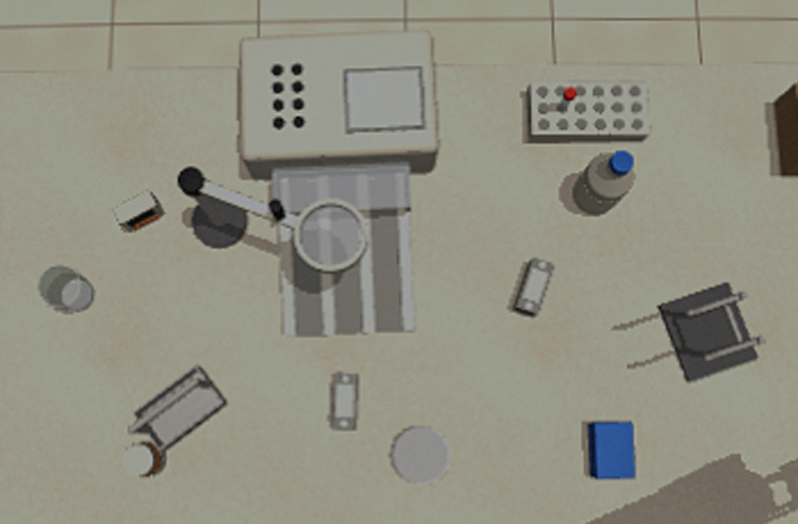

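```bash
python3 - <<'E'
from h import *
f=np.load("top0.npz"); C=cam("top"); P=cloud(f["d"],C)
def sel(u0,u1,v0,v1,z0,z1):
    S=P[v0:v1,u0:u1].reshape(-1,3); return S[(S[:,2]>z0)&(S[:,2]<z1)]
S=sel(405,495,170,240,.17,.25); c,s,a=rect(S[:,:2]); print("rack",len(S),c,s,a)
e=np.array([np.cos(np.radians(a)),np.sin(np.radians(a))]); n=np.array([-e[1],e[0]])
q=(S[:,:2]-c)@e; r=(S[:,:2]-c)@n
for x0 in np.arange(-.05,.05,.01):
    m=(q>=x0)&(q<x0+.01)
    if m.any(): 
        for sg in(r<0,r>0):
            k=m&sg
            if k.any(): print(round(x0+.005,3),k.sum(),"r",r[k].mean().round(4),"z",np.median(S[k,2]).round(3))
S=sel(222,245,128,152,.226,.25); print("hub",len(S),rect(S[:,:2]))
S=sel(265,320,140,190,.205,.24); 
def circ(S):
    A=np.c_[2*S[:,:2],np.ones(len(S))]; x=np.linalg.lstsq(A,(S[:,:2]**2).sum(1),rcond=None)[0]; return x[:2],np.sqrt(x[2]+x[:2]@x[:2])
print("lens",(S[:,:2].max(0)+S[:,:2].min(0))/2, cv2.minEnclosingCircle(np.float32(sel(275,320,140,190,.208,.232)[:,:2]*1000)))
S=sel(250,285,135,165,.255,.29); print("knob",len(S),rect(S[:,:2]),np.median(S[:,2]))
S=sel(250,345,70,140,.109,.13); print("body",len(S),rect(S[:,:2]))
E
```

```text
rack 151 [ 0.48213229 -0.4233952 ] [84.17949677 73.45420837] -72.80301666259766
-0.045 4 r -0.0333 z 0.216
-0.045 2 r 0.0302 z 0.215
-0.035 5 r -0.0325 z 0.213
-0.035 6 r 0.0315 z 0.215
-0.025 5 r -0.0318 z 0.204
-0.025 5 r 0.0309 z 0.205
-0.015 8 r -0.0325 z 0.196
-0.015 6 r 0.031 z 0.196
-0.005 10 r -0.0326 z 0.198
-0.005 10 r 0.0313 z 0.197
0.005 7 r -0.0325 z 0.201
0.005 11 r 0.0321 z 0.201
0.015 10 r -0.0326 z 0.203
0.015 9 r 0.0323 z 0.206
0.025 9 r -0.0316 z 0.209
0.025 10 r 0.0318 z 0.207
0.035 14 r -0.0317 z 0.211
0.035 15 r 0.0316 z 0.214
0.045 3 r -0.0336 z 0.215
0.045 2 r 0.0327 z 0.217
hub 99 (array([0.68937323, 0.29246555]), array([32.99273682, 32.39772034]), 67.2662124633789)
lens [0.61117689 0.12656891] ((616.366455078125, 112.57110595703125), 58.436588287353516)
knob 32 (array([0.63871191, 0.17292361]), array([14.80088615, 13.76869202]), 89.40411376953125) 0.2698059802392506
body 4499 (array([0.84228577, 0.09830467]), array([294.19104004, 232.32920837]), -87.29942202568054)
```

```bash
cat > a1.py <<'E'
from h import *
b=np.array([.390,.345]); e=np.array([np.cos(np.radians(-72.8)),np.sin(np.radians(-72.8))])
c=np.array([0.4821,-0.4234]); seat=c-e*.0155
pre=seat-e*.11
L=lambda xy,z:[xy[0],xy[1],z]
q1=quat(np.radians(36.9))
manip.move_pose(L(b,.28),q1); print(manip.get_obs()["qpos"].round(2))
manip.move_linear(L(b,.133)); manip.command_gripper(0.0,30); print(manip.get_obs()["gripper_width"])
manip.move_linear(L(b,.36)); o=manip.get_obs(); print(o["gripper_width"],o["force"],o["time_s"])
for y in(107.2,-72.8): print(y,manip.solve_ik(L(pre,.36),quat(np.radians(y))))
E
python3 a1.py
```

```text
[ 0.05  0.13 -0.92  1.69  0.11  1.38 -0.25]
0.008989230823834593
0.008753344581296965 [-0.23400765  1.14780772 -1.74048746] 7.525
107.2 [ 0.54683117  0.07238568 -0.03295888  1.54414819  0.00238573  1.52509809
  2.38484251]
-72.8 [ 1.13784296  0.11885861 -0.68048218  1.51660524  0.07473024  1.53253692
 -0.81264272]
```

```bash
sed -i '/^q1=/,$d' a1.py; cp a1.py geo.py; cat > a2.py <<'E'
from geo import *
q2=quat(np.radians(-72.8))
manip.move_pose(L(pre,.36),q2); manip.move_linear(L(pre,.245)); manip.move_linear(L(seat,.243),max_speed=.08)
p,d,C=snap("scene","s1")
manip.move_linear(L(seat,.208),max_speed=.05); manip.move_linear(L(seat,.202),max_speed=.02)
print(manip.get_obs()["force"]); manip.command_gripper(.04); manip.hold(.5)
manip.move_linear(L(seat,.33),max_speed=.1); p,d,C=snap("scene","s2"); print(manip.get_obs()["time_s"])
cv2.imwrite("pics/s2c.png",cv2.resize(p[60:220,130:330,::-1],None,fx=3,fy=3))
E
python3 a2.py
```

```text
[ 1.32365159 -1.68998996  1.51212004]
16.4417
```

View pics/s2c.png

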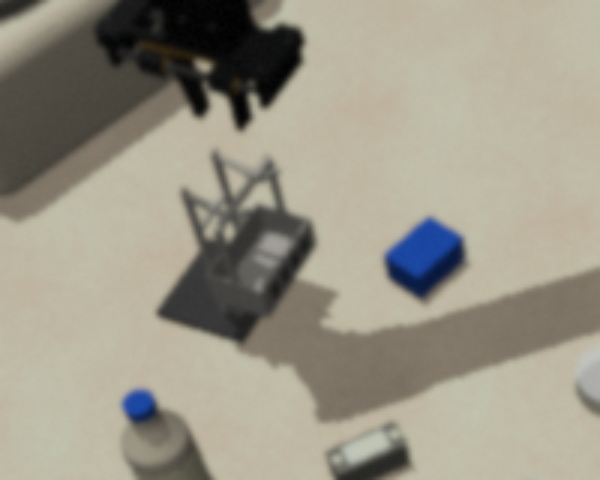

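```bash
cat > mag.py <<'E'
from h import *
piv=np.array([.6894,.2925])
def kp(phi): return [piv[0]+.13*np.cos(phi),piv[1]+.13*np.sin(phi)]
def swing(p0,p1,off,step=6):
    for phi in np.radians(np.linspace(p0,p1,int(abs(p1-p0)/step)+2))[1:]:
        manip.move_linear(kp(phi)+[.256],quat(phi+off),max_speed=.08)
    o=manip.get_obs(); print(o["force"],o["time_s"],o["position"],o["gripper_width"])
E
python3 - <<'E'
from mag import *
for off in(np.pi/2,-np.pi/2):
  for phi in(-113,-150,-188):
    print(phi,manip.solve_ik(kp(np.radians(phi))+[.256],quat(np.radians(phi)+off)))
off=np.pi/2; p=np.radians(-113)
manip.move_pose(kp(p)+[.34],quat(p+off)); 
manip.move_linear(kp(p)+[.256],max_speed=.1); manip.command_gripper(0,30); o=manip.get_obs(); print(o["gripper_width"],o["force"],o["qpos"])
E
```

```text
-113 [ 0.39797374  0.5750118  -1.09721204  1.37425785  0.50695923  1.49132419
 -1.07006656]
-150 [ 0.35348421  0.47372057 -1.09453416  1.48431379  0.42134015  1.43890908
 -1.79801423]
-188 [-0.45681808  0.31677868 -0.15178031  1.46432736  0.048142    1.36412641
 -2.3214623 ]
-113 [ 0.39797374  0.5750118  -1.09721204  1.37425785  0.50695923  1.49132419
  2.0715261 ]
-150 [ 0.35403701  0.4741852  -1.09556202  1.48429095  0.42197026  1.43914025
  1.34314314]
-188 [ 0.18979683  0.52589404 -1.0963068   1.42998455  0.46569669  1.46490135
  0.53300346]
0.016906681268783634 [-0.03778836 -0.28589436  1.59268045] [ 0.39148146  0.56844037 -1.08343417  1.37423935  0.4977772   1.48761735
 -1.06438544]
```

```bash
python3 - <<'E'
from mag import *
off=np.pi/2
swing(-113,-182,off)
print(manip.get_obs()["qpos"].round(2))
manip.command_gripper(.05); manip.move_linear(kp(np.radians(-182))+[.36]); 
q=quat(np.pi/2)
manip.move_pose([.52,.02,.40],q)
p,d,C=snap("wrist","w1"); P=cloud(d,C); np.savez("w1.npz",p=p,P=P)
t,d,C=snap("top","t1"); P=cloud(d,C); np.savez("t1.npz",p=t,P=P)
S=P[170:240,405:495].reshape(-1,3); print("carrier bar z etc", manip.get_obs()["time_s"])
cv2.imwrite("pics/t1c.png",cv2.resize(t[60:290,150:500,::-1],None,fx=2.28,fy=2.28,interpolation=cv2.INTER_CUBIC))
E
```

```text
[-13.09995094   1.88260871   6.59455532] 23.9333 [0.5571143  0.29925736 0.25612908] 0.01709260948762923
[ 0.11  0.43 -0.91  1.45  0.34  1.42 -2.4 ]
carrier bar z etc 28.8333
```

View pics/t1c.png

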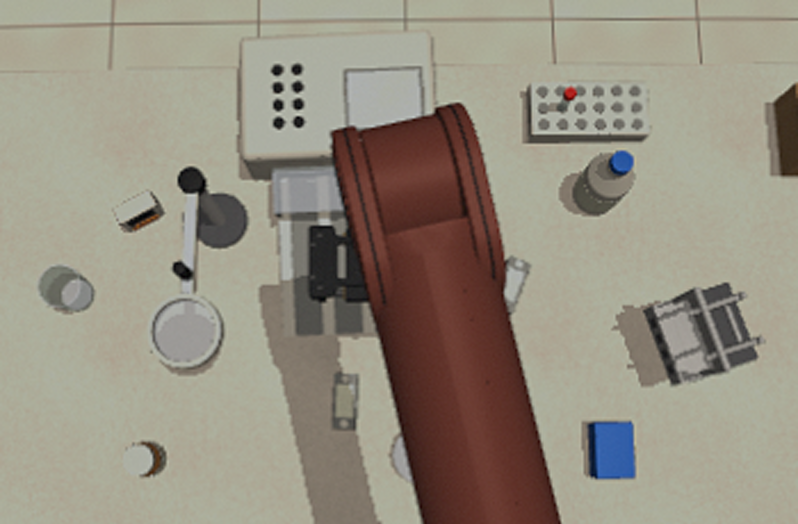

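View pics/w1.png

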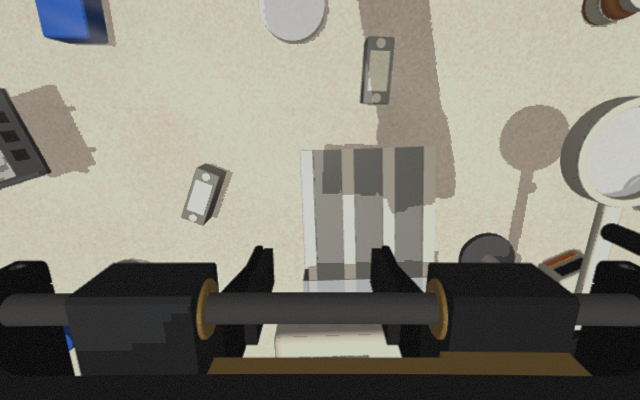

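```bash
python3 - <<'E'
from h import *
f=np.load("w1.npz"); P=f["P"].reshape(-1,3); col=f["p"].reshape(-1,3)
m=(P[:,0]>.42)&(P[:,0]<.70)&(P[:,1]>-.05)&(P[:,1]<.25)&(P[:,2]<.08); S=P[m]
R=[];
for x in np.arange(.52,.66,.01):
    k=(abs(S[:,0]-x)<.005)&(S[:,2]>.014)
    if k.sum()>30: y=S[k,1]; R.append((x,*np.percentile(y,[.5,99.5]),np.median(S[k,2]),k.sum()))
R=np.array(R); print(R.round(4))
lo=np.polyfit(R[:,0],R[:,1],1); hi=np.polyfit(R[:,0],R[:,2],1); print("lo",lo,"hi",hi)
# foot edge: for y columns, min x with z>.007
for y in np.arange(0.02,.19,.02):
    k=(abs(S[:,1]-y)<.006); T=S[k]; up=T[T[:,2]>.007]; print(y.round(3),np.percentile(up[:,0],[.5,2]).round(4), end=" | ")
k=(S[:,0]>.53)&(S[:,0]<.64)&(S[:,1]>.02)&(S[:,1]<.18)&(S[:,2]>.012)
A=np.c_[S[k,:2],np.ones(k.sum())]; print("\nplane",np.linalg.lstsq(A,S[k,2],rcond=None)[0],k.sum())
T=np.load("t1.npz")["P"]
def reg(name,u0,u1,v0,v1,z0,z1):
    S=T[v0:v1,u0:u1].reshape(-1,3); S=S[(S[:,2]>z0)&(S[:,2]<z1)]; print(name,len(S),rect(S[:,:2]),np.median(S[:,2]))
reg("bar",430,480,180,230,.198,.21); reg("casB",288,315,218,255,.03,.06); reg("knob",220,235,170,185,.255,.29)
P2=f["P"]
for n,(u0,u1,v0,v1) in dict(A=(170,235,155,235),B=(350,405,25,115)).items():
    S=P2[v0:v1,u0:u1].reshape(-1,3); S=S[(S[:,2]>.034)&(S[:,2]<.05)]; print("w",n,len(S),rect(S[:,:2]),np.median(S[:,2]))
E
```

```text
[[ 5.200e-01 -1.260e-02  1.913e-01  1.770e-02  3.410e+02]
 [ 5.300e-01 -1.230e-02  1.921e-01  1.860e-02  4.760e+02]
 [ 5.400e-01 -1.130e-02  1.926e-01  1.590e-02  7.570e+02]
 [ 5.500e-01 -1.140e-02  1.929e-01  1.710e-02  8.290e+02]
 [ 5.600e-01 -1.180e-02  1.937e-01  1.810e-02  9.230e+02]
 [ 5.700e-01 -1.010e-02  1.940e-01  1.980e-02  8.250e+02]
 [ 5.800e-01 -1.010e-02  1.936e-01  2.110e-02  9.050e+02]
 [ 5.900e-01 -1.000e-02  1.933e-01  2.250e-02  8.150e+02]
 [ 6.000e-01 -1.060e-02  1.940e-01  2.400e-02  8.560e+02]
 [ 6.100e-01 -8.800e-03  1.945e-01  2.530e-02  8.460e+02]
 [ 6.200e-01 -8.900e-03  1.951e-01  2.670e-02  8.150e+02]
 [ 6.300e-01 -8.900e-03  1.955e-01  2.820e-02  8.240e+02]
 [ 6.400e-01 -9.100e-03  1.960e-01  2.960e-02  8.240e+02]
 [ 6.500e-01 -7.500e-03  1.963e-01  3.100e-02  8.040e+02]
 [ 6.600e-01 -7.600e-03  1.969e-01  3.230e-02  7.040e+02]]
lo [ 0.03385231 -0.03003289] hi [0.03476462 0.17359107]
0.02 [0.5071 0.51  ] | 0.04 [0.5071 0.5099] | 0.06 [0.5047 0.5077] | 0.08 [0.4205 0.4231] | 0.1 [0.4206 0.4231] | 0.12 [0.5034 0.5049] | 0.14 [0.5032 0.5056] | 0.16 [0.5027 0.5055] | 0.18 [0.5013 0.5036] | 
plane [ 0.13955053  0.00384799 -0.05942947] 7294
bar 198 (array([ 0.48080252, -0.42410257]), array([119.45070648,  65.65106201]), 7.518686771392822) 0.20417410497622435
casB 250 (array([0.39630746, 0.096631  ]), array([82.47836304, 34.77423859]), -0.84417724609375) 0.042682016481307095
knob 35 (array([0.55860468, 0.29530798]), array([15.61593151, 15.15336895]), 3.216663360595703) 0.268737854045908
w A 1353 (array([ 0.57289764, -0.1620126 ]), array([83.87834167, 36.25089264]), -22.418197631835938) 0.04186456967279695
w B 1861 (array([0.39786713, 0.09583212]), array([84.41757965, 37.23867035]), -2.6375656127929688) 0.041856578057525295
```

```bash
cat > ramp.py <<'E'
from h import *
yaw=np.radians(1.96); a=.14; o0=np.array([.505,.0891,.010])
ex=np.array([np.cos(yaw),np.sin(yaw),0]); ey=np.array([-ex[1],ex[0],0]); ez=np.array([0,0,1.])
u=ex*np.cos(a)+ez*np.sin(a); n=-ex*np.sin(a)+ez*np.cos(a)
q=Rot.from_matrix(np.c_[np.cross(ey,-n),ey,-n]).as_quat(); QR=np.r_[q[3],q[:3]]
def at(s,y,h): return o0+u*s+ey*y+n*h
def pick(c,deg,g=0,h=.037):   # g: grasp offset along the long axis (towards +x world)
    ax=np.array([np.cos(np.radians(deg)),np.sin(np.radians(deg))]); p=np.array(c)+g*ax; Q=quat(np.radians(deg+90))
    manip.command_gripper(.065); manip.move_pose([*p,.15],Q); manip.move_linear([*p,h],max_speed=.1)
    manip.command_gripper(0,25); ob=manip.get_obs(); print("grip",ob["gripper_width"],ob["time_s"])
    manip.move_linear([*p,.2])
def place(s,y,g=0,h=.037):
    manip.move_pose(at(s+g,y,.16),QR); manip.move_linear(at(s+g,y,h+.012),QR,max_speed=.12); manip.move_linear(at(s+g,y,h+.0005),max_speed=.03)
    ob=manip.get_obs(); print("placed f",ob["force"]); manip.command_gripper(.05); manip.move_linear(at(s+g,y,.13),max_speed=.15)
def push(s,y):   # s: centre of the cassette now
    manip.command_gripper(0,10); s0=s-42-9.5-15
    manip.move_linear(at(s0,y,.13)); manip.move_linear(at(s0,y,.032),max_speed=.12); manip.hold(.3)
    f0=manip.get_obs()["force"]; x=s0
    manip.move_linear(at(.140,y,.032),max_speed=.05); x=.140
    while x<.162:
        x+=.0015; manip.move_linear(at(x,y,.032),max_speed=.03); f=(manip.get_obs()["force"]-f0)@u
        if f<-6: break
    print("push end",x,f,manip.get_obs()["time_s"])
    manip.move_linear(at(x-.02,y,.032)); manip.move_linear(at(x-.02,y,.15))
E
python3 - <<'E'
from ramp import *
c=[.3979,.0958]; d=-2.6
for g in(0,.015,.022):
    ax=np.array([np.cos(np.radians(d)),np.sin(np.radians(d))]); p=c+g*ax
    print(g,[manip.solve_ik([*p,z],quat(np.radians(d+90))) is not None for z in(.037,.15,.2)])
print(manip.solve_ik(at(.12,0,.037),QR))
try:
    g=.0 if manip.solve_ik([*c,.037],quat(np.radians(d+90))) is not None else .02
    pick(c,d,g); place(.12,0,g)
    manip.command_gripper(0,10)
    push(.12,0)
except manip.PlanningError as e: print("ERR",e,manip.get_obs()["position"])
E
```

```text
0 [True, True, True]
0.015 [True, True, True]
0.022 [True, True, True]
[ 0.49087968  0.52086279 -0.90557062  1.80527569  0.56162681  0.93000878
  0.96102844]
grip 0.03591520772493128 32.45
placed f [ 0.1341697  -0.06724092 -0.89350533]
ERR the arm cannot follow that straight line within its joint ranges [0.60563025 0.09255502 0.15549055]
```

```bash
sed -i 's/    manip.move_linear(at(s0,y,.13)); /    manip.move_pose(at(s0,y,.13),QR); /' ramp.py; python3 - <<'E'
from ramp import *
print(manip.get_obs()["qpos"].round(2))
for h in(.13,.032):
  for s in(.0535,.1,.14,.155): print(h,s,np.round(x,2) if (x:=manip.solve_ik(at(s,0,h),QR)) is not None else None)
manip.move_pose([.48,.09,.36],quat(np.pi/2)); p,d,C=snap("wrist","w2"); P=cloud(d,C); np.savez("w2.npz",p=p,P=P)
E
```

```text
[ 0.72  0.51 -1.21  1.75  0.59  1.13  0.95]
0.13 0.0535 [ 0.84  0.35 -1.27  1.91  0.45  1.03  1.  ]
0.13 0.1 [ 0.75  0.47 -1.23  1.8   0.55  1.1   0.95]
0.13 0.14 [ 0.68  0.54 -1.19  1.7   0.61  1.15  0.95]
0.13 0.155 [ 0.65  0.56 -1.17  1.66  0.62  1.17  0.95]
0.032 0.0535 [ 0.7   0.53 -1.15  1.96  0.68  0.92  0.83]
0.032 0.1 [ 0.63  0.6  -1.1   1.85  0.71  0.97  0.85]
0.032 0.14 [ 0.58  0.65 -1.07  1.75  0.73  1.02  0.87]
0.032 0.155 [ 0.56  0.67 -1.06  1.71  0.74  1.04  0.88]
```

View pics/w2.png

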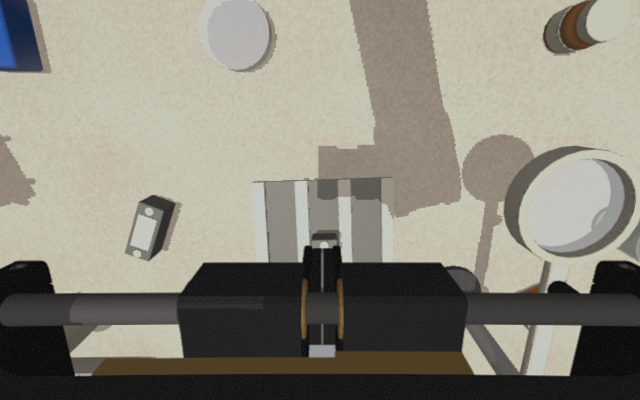

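```bash
python3 - <<'E'
from ramp import *
print(manip.get_obs()["qpos"].round(2))
try: push(.12,0)
except manip.PlanningError as e: print("ERR",e,manip.get_obs()["position"],manip.get_obs()["qpos"].round(2))
E
```

```text
[ 0.9   0.03 -1.16  1.61  0.02  1.52  1.3 ]
ERR the arm cannot take that pose within its joint ranges [0.48002782 0.08969    0.35915297] [ 0.89  0.02 -1.16  1.61  0.02  1.52  1.3 ]
```

```bash
cat >> ramp.py <<'E'
def neutral():
    manip.goto_joints([-.15,.2,0,1.5,0,1.4,1.42]); ob=manip.get_obs(); print("neutral",ob["position"].round(3),ob["time_s"])
E
python3 - <<'E'
from ramp import *
neutral()
try: push(.12,0)
except manip.PlanningError as e: print("ERR",e,manip.get_obs()["position"],manip.get_obs()["qpos"].round(2))
print(manip.get_obs()["qpos"].round(2))
E
```

```text
neutral [0.609 0.047 0.31 ] 41.375
ERR the arm cannot take that pose within its joint ranges [0.60907467 0.04670003 0.31045505] [-0.15  0.2  -0.    1.5   0.    1.4   1.42]
[-0.15  0.2  -0.    1.5   0.    1.4   1.42]
```

```bash
python3 - <<'E'
from ramp import *
for h in(.2,.16,.13,.1,.07,.032):
  print(h,[(s,np.round(x,2)[[0,2,3,5,6]]) if (x:=manip.solve_ik(at(s,0,h),QR)) is not None else None for s in(.0535,.08,.12)])
for t in(0,.05,.1,.14):
  n2=-ex*np.sin(t)+ez*np.cos(t); q=Rot.from_matrix(np.c_[np.cross(ey,-n2),ey,-n2]).as_quat()
  print(t,manip.solve_ik(at(.0535,0,.13),np.r_[q[3],q[:3]]))
E
```

```text
0.2 [(0.0535, array([-0.21, -0.06,  1.89,  1.09,  1.32])), (0.08, array([-0.21, -0.05,  1.83,  1.1 ,  1.33])), (0.12, array([-0.21, -0.04,  1.73,  1.12,  1.34]))]
0.16 [(0.0535, array([-0.21, -0.06,  1.93,  1.  ,  1.31])), (0.08, array([-0.21, -0.05,  1.86,  1.02,  1.32])), (0.12, array([-0.2 , -0.04,  1.77,  1.04,  1.34]))]
0.13 [(0.0535, array([-0.21, -0.06,  1.95,  0.94,  1.31])), (0.08, array([-0.21, -0.05,  1.89,  0.96,  1.32])), (0.12, array([-0.2 , -0.04,  1.79,  0.98,  1.34]))]
0.1 [(0.0535, array([-0.21, -0.06,  1.97,  0.88,  1.3 ])), (0.08, array([-0.21, -0.05,  1.91,  0.9 ,  1.32])), (0.12, array([-0.2 , -0.04,  1.81,  0.93,  1.34]))]
0.07 [(0.0535, array([-0.21, -0.06,  1.99,  0.82,  1.3 ])), (0.08, array([-0.21, -0.05,  1.92,  0.84,  1.31])), (0.12, array([-0.21, -0.04,  1.83,  0.87,  1.33]))]
0.032 [(0.0535, array([-0.21, -0.05,  2.  ,  0.74,  1.29])), (0.08, array([-0.21, -0.05,  1.94,  0.76,  1.31])), (0.12, array([-0.21, -0.04,  1.84,  0.8 ,  1.33]))]
0 [-0.20262144  0.20433071 -0.04995224  1.83675733  0.01136424  1.10077854
  1.34832152]
0.05 [-0.20589729  0.17159115 -0.05303101  1.87711884  0.02329237  1.04447667
  1.33586304]
0.1 [-0.20907568  0.13958264 -0.05660448  1.91748545  0.0367626   0.98767292
  1.32150377]
0.14 [-0.21138849  0.11457342 -0.05999484  1.94975145  0.04889104  0.94186492
  1.30840052]
```

```bash
sed -i 's/s0=s-42-9.5-15/s0=s-.0665/' ramp.py; python3 - <<'E'
from ramp import *
try: push(.12,0)
except manip.PlanningError as e: print("ERR",e,manip.get_obs()["position"],manip.get_obs()["qpos"].round(2))
neutral()
manip.move_pose([.50,-.08,.40],quat(np.pi/2)); p,d,C=snap("wrist","w3"); P=cloud(d,C); np.savez("w3.npz",p=p,P=P)
m=(P[...,2]>.034)&(P[...,2]<.05)&(P[...,0]>.45)&(P[...,0]<.66)&(P[...,1]<-.07)&(P[...,1]>-.28)
print(m.sum(),rect(P[m][:,:2]))
E
```

```text
push end 0.15350000000000003 -6.160776206879392 47.9667
neutral [0.609 0.047 0.309] 49.8
1283 (array([ 0.57274213, -0.16255898]), array([84.31521606, 35.9168396 ]), -22.36646270751953)
```

```bash
python3 - <<'E'
from ramp import *
try:
    pick([.5728,-.1623],-22.4); place(.12,-.062); push(.12,-.062)
except manip.PlanningError as e: print("ERR",e,manip.get_obs()["position"],manip.get_obs()["qpos"].round(2))
manip.move_pose([.45,-.2,.4],quat(np.pi/2))
t,d,C=snap("scene"); P=cloud(d,C); np.savez("s4.npz",p=t,P=P)
cv2.imwrite("pics/s4c.png",cv2.resize(t[200:360,170:370,::-1],None,fx=3.5,fy=3.5,interpolation=cv2.INTER_CUBIC))
t,d,C=snap("top"); P=cloud(d,C); np.savez("t4.npz",p=t,P=P)
cv2.imwrite("pics/t4c.png",cv2.resize(t[60:290,150:500,::-1],None,fx=2.28,fy=2.28,interpolation=cv2.INTER_CUBIC))
E
```

```text
grip 0.03576377392240042 54.8333
placed f [-0.05943251 -0.18923647 -1.31358689]
push end 0.15500000000000003 -11.694117226858225 66.9167
```

View pics/t4c.png

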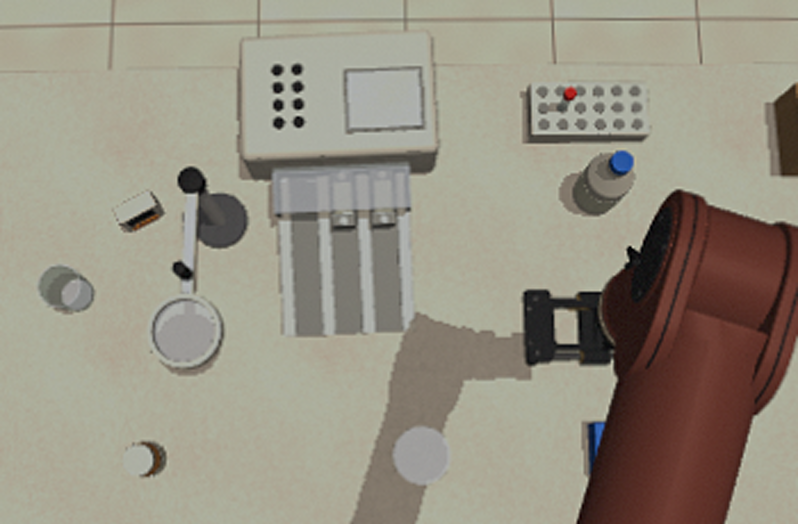

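View pics/s4c.png

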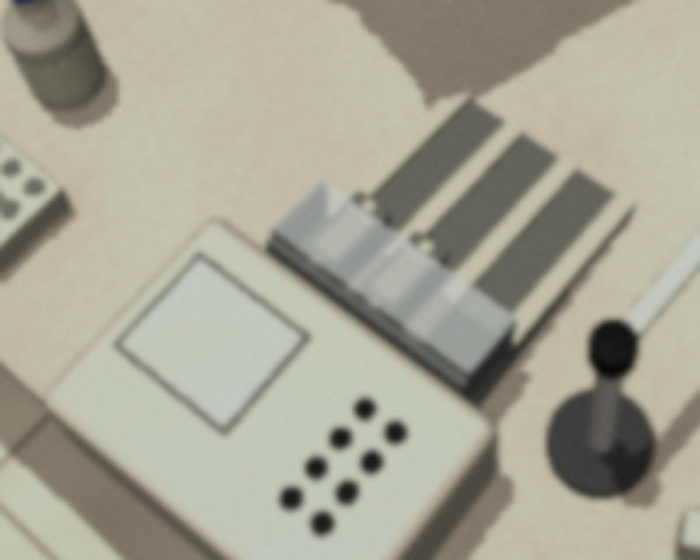

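```bash
python3 - <<'E'
from mag import *
off=np.pi/2; p=np.radians(-182.5)
manip.goto_joints([-.3,.2,-.2,1.5,0,1.4,-2.0])
manip.command_gripper(.05)
manip.move_pose(kp(p)+[.36],quat(p+off)); print(manip.get_obs()["qpos"].round(2))
manip.move_linear(kp(p)+[.256],max_speed=.1); manip.command_gripper(0,30); print(manip.get_obs()["gripper_width"])
try: swing(-182.5,-91.3,off)
except manip.PlanningError as e: print("ERR",e,manip.get_obs()["position"],manip.get_obs()["qpos"].round(2))
E
```

```text
[-0.4   0.28 -0.22  1.3   0.06  1.56 -2.22]
0.017536312156224507
[ 3.10426012  4.33549186 -0.03589813] 81.075 [0.68660687 0.16553829 0.25613002] 0.01732255156917961
```

```bash
python3 - <<'E'
from mag import *
o=manip.get_obs()["position"]
manip.command_gripper(.05); manip.move_linear([o[0],o[1],.36],max_speed=.1)
manip.move_pose([.45,-.2,.4],quat(np.pi/2))
t,d,C=snap("top"); T=cloud(d,C); cv2.imwrite("pics/t5c.png",cv2.resize(t[60:290,150:500,::-1],None,fx=2.28,fy=2.28,interpolation=cv2.INTER_CUBIC))
def reg(name,z0,z1,x0,x1,y0,y1):
    S=T.reshape(-1,3); S=S[(S[:,2]>z0)&(S[:,2]<z1)&(S[:,0]>x0)&(S[:,0]<x1)&(S[:,1]>y0)&(S[:,1]<y1)]; print(name,len(S),rect(S[:,:2]),np.median(S[:,2]))
reg("knob",.255,.29,.6,.75,.1,.22); reg("lens",.2,.235,.6,.76,.02,.14)
print("window",.505+.18*.9994,.0891+.18*.0342,manip.get_obs()["time_s"],manip.get_obs()["force"])
E
```

```text
knob 36 (array([0.68579309, 0.16168355]), array([17.40688515, 14.89831829]), -0.5613174438476562) 0.2687791117844063
lens 838 (array([0.68303595, 0.09047031]), array([98.10627747, 97.47575378]), 42.14317321777344) 0.21681021862477834
window 0.6848920000000001 0.095256 85.15 [-0.47495659  0.98902371 -0.31796822]
```

View pics/t5c.png

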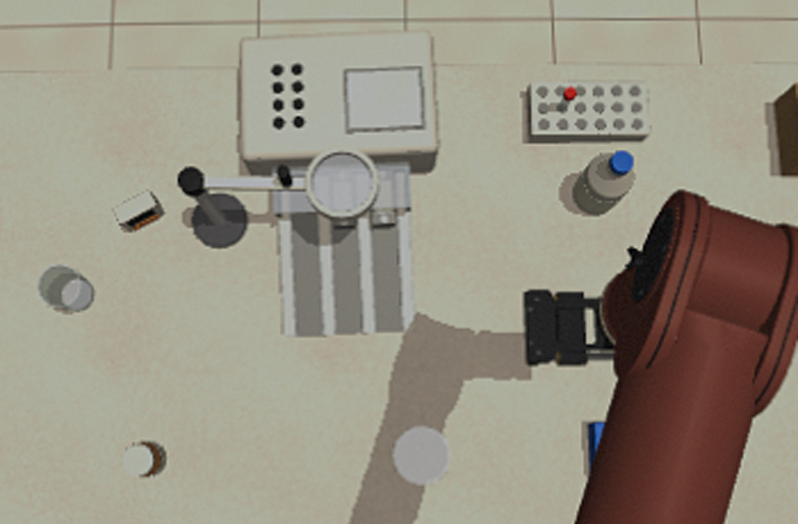

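```bash
python3 - <<'E'
from h import *
manip.move_pose([.52,.0,.45],quat(np.pi/2)); p,d,C=snap("scene","s6"); P=cloud(d,C).reshape(-1,3)
S=P[(P[:,2]>.18)&(P[:,2]<.23)&(abs(P[:,0]-.48)<.1)&(abs(P[:,1]+.42)<.1)]; print(len(S),rect(S[:,:2]))
E
```

```text
272 (array([ 0.48368228, -0.41748007]), array([120.78237915,  90.36920166]), 18.322683334350586)
```

View pics/s6.png

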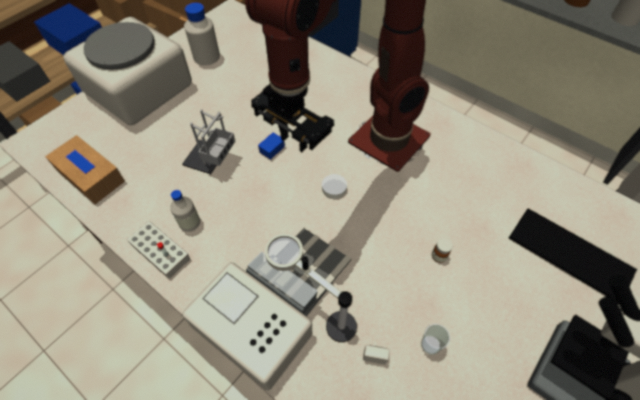

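The scene view shows the carrier hanging at about (215,145), the lens over the hood at (285,250) and all the bystanders upright. There are no cassettes left on the bench.

```bash
python3 -c "
from workcell import manip
manip.hold(.5); print(manip.job_done(), manip.get_obs()['time_s'])"
```

```text
the job is handed in; nothing more can be done
the job is handed in; nothing more can be done
```

The job is handed in, at roughly 90 s of the 210 s allowed; the script returned no verdict. Both cassettes present are pushed up to the top stop (middle and right lanes), the lens measured about 5 mm from the window point, the carrier hangs on both prongs, and no bystander was knocked over.

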